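# Clamp a whetstone in an angled sharpening stand

### The arm

A 6-joint arm with a two-finger parallel gripper is mounted at the origin on a cart in front of the work surface, level with it; the furniture and walls round the work are solid. World frame = base frame: x ahead of the robot, y to its left, z up, the work surface at z = 0. Lengths are in m, angles in degrees, forces in N, time in s.
With the tool pointing down it reaches from about 0.4 to 0.825 m from the base axis. Payload 7 kg.
Tool frame: the origin (TCP) lies midway between the tips of the shut fingers; the grasp point (between the pads) lies hold_point_z behind it (hold_point_z is the distance from the TCP to the grasp point, in m); z points along the fingers, y is the line along which they close (so a half turn about z gives the same grasp; the last joint's range is limited). The gripper opens to 88 mm and grips with 3 to 60 N. Pads are 19 mm wide; open, the fingers measure 130 mm over their backs; the gripper's body (78 mm by 193 mm) begins 47 mm behind the grasp point.
Start: joints at [79.819, 20.546, 0.682, 0, -70.136, -16.507], TCP at [0.303, 0.603, 0.227] pointing down, gripper open.
Joint ranges: [-176.03, 176.03], [-82.01, 121.73], [-58.28, 71.71], [-173.87, 95.51], [-174.79, -0.11], [-173.66, 173.66]. Speed limits (degrees/s): [136.94, 136.94, 172.46, 180, 180, 180].

### API

Orientations are given as [roll, pitch, yaw] about the fixed x, y, z axes, in that order (R = Rz(yaw) Ry(pitch) Rx(roll)).
In Python, from plant import * gives the robot as it stands.
- The arm moves only by the tool step_arm, never from a script. Its argument "steps" is a list that holds one entry, the list of rows, each a list of 6 numbers: the shift along the tool's x, y, z scaled (see below), then the turn, a rotation vector about the tool's x, y, z scaled (see below). In form: [[[tx, ty, tz, wx, wy, wz], ...]]. A call has 1 to 20 rows; each row is the pose to reach, as a shift and turn from the pose commanded when the call began, along the tool's axes at that moment; what a row does not reach only later rows make up. The controller multiplies each number of a shift by 100 mm and each number of a turn by 0.5 rad. A row lasts 1/10 s, in which the tool goes at most 50 mm and 8.59 degrees, less where a joint would pass 70% of its speed; a pose out of reach is approached as far as the arm can. A call with a number of a shift or a turn outside -1 to 1 is refused whole. A call with a gripper value outside its range is refused whole. "jaw" is the closure in counts, from 0 (fully open) to 255 (shut), set as the call begins (left out, the last holds). The fingers move at their own pace and stop on an object; the grip force is fixed at half the most. Time passes only in rows, so rows that repeat a pose let the fingers close. It gives the time, the measured TCP pose, the force, the opening and the grip force at its end, in the units of the state.
- get_obs(): the state, without advancing time (a new reading comes with each control period).
- snapshot(name): name is "scene" or "top" or "wrist"; returns (picture, depth): 384x512x3 uint8, red, green, blue; 384x512 float32, m along the optical axis (not along the pixel's ray), 0 where there is no reading.
- calibration(name): a dict with "mtx" (3x3 intrinsics, pixels), "rvec" (rotation vector, rad) and "tvec" (3), from world to camera coordinates, as OpenCV has them. Camera axes: x right, y down, z forward; pixel columns grow to the right and rows downward; lengths in m; the calibration is good to about 2 mm. A picture is of the moment at which its call begins: read the wrist's pose just before it. calibration takes no time and is no camera call; for the wrist camera it gives the pose at the moment of the call.
- close_job(): hands the job in; it is judged then, once.
The state is a dict: "clock": time; "joint_pos": joint angles; "qvel": joint speeds; "tau": joint torques, N m; "tool_pos": TCP position; "orientation": TCP orientation; "force": force on the tool from outside, world axes, zero at the start; "moment": the same for the moment, N m; "opening": finger opening in m; "gripper_force": force on a finger pad.
Only numpy, scipy, OpenCV 4.12 (cv2) and the standard library are available. Lean on these libraries where they do the work, as an engineer would, in place of code of your own. Each camera call takes 0.05 s, during which the arm holds its last target. There are 200 camera calls.

### The job

Get the whetstone ready for sharpening: lay it gently on the sloping bed of the stand, lengthwise and centred between the two jaws. Push the release lever to free the sliding clamp and slide it down until its jaw meets the stone, let the lever spring back, then turn the four-armed handle clockwise (seen from the handle's end) until the stone is clamped tight. Leave the other things on the table where they are.

Things in the scene. Friction and masses are not known exactly. Their poses are not given: they have to be found in the camera images.
- stone_mid (a point): Centre of the whetstone: a plain block of two bonded grits (grey, off-white), 130 mm long (its x axis), 50 mm wide (y), 22 mm thick (z), 0.2 to 0.45 kg, lying flat on the table right of the stand. It may go into the stand with either end first and either face up. The smaller block (56x26x18 mm) is not it
- bed: Sloping bed of the fixed stand: a steel bar 36 mm wide, 14 mm thick. Origin on its top surface, mid-width, at the face of the fixed lower jaw (16 mm high), which stops the stone. x axis points up the slope (28 degrees above level), z is normal to the bed, y is level and across it
- seat (a point): Where the stone's centre lies when it is flat on the bed, centred and against the fixed jaw: 65 mm up the bed and 11 mm above it; axes as the bed's. The stone overhangs the bar 7 mm on both sides, and about 60 mm are free between bar and the stand's wooden foot there
- jaw_face (a point): Middle of the moving jaw's rubber face (34 mm wide, 15 mm high), which looks down the slope at the stone, 11 mm above the bed; axes as the bed's. It rides on the sliding clamp head and starts 153 to 182 mm up the bed. Sliding the head moves it coarsely, the screw finely
- lever_pad (a point): Middle of the uphill face of the black thumb pad (46 mm wide, 17 mm high) on top of the U-shaped release lever straddling the clamp head; 49 mm above the bed, upright but leaning 18 degrees down the slope. Uphill of it 60 mm are free before the handle's arms; the head's top is 30 mm above the bed.
- release_lever (a joint): Release lever, rad: about 0 released (a brake holds the head firmly), 0.4 fully pressed. Push the pad down the slope (-x of the bed): about 9 N presses it fully (the pad moves 19 mm), 11 to 15 N then also slides the freed head. It springs back when let go
- clamp_head (a joint): How far the head has been slid down the slope from the top of its travel, m (0 to 0.075); the jaw, lever and handle ride along
- handle_hub (a point): Hub of the four-armed handle, on the screw's axis (parallel to the bed's x axis, 11 mm above the bed), in the plane of the arms, 112 mm uphill of the jaw face. Arms: 8 mm rods at right angles with 15 mm balls, reaching 47 mm from the axis, free all round. Its x axis is the bed's; its y and z axes lie along arms and turn with them
- screw (a joint): Turn of the screw, rad; it advances the jaw 8 mm a turn (0 to 11 rad in all, start 0 to 2) and grows when tightened. Tightening moves the handle's top arm towards the bed's +y. The handle carries the screw along with about 2 N at an arm; once the jaw meets the stone, a quarter turn more is tight
- star_handle (a joint): How far the handle has slipped on the screw, rad, 0 at the start. A torque limiter in the hub lets it slip when the screw is tight (about 3 N at an arm, 40 N on the stone), so that turning on does no harm. One arm points along the bed's z when screw plus star_handle is 0 or a multiple of pi/2; the angle grows towards the bed's +y
- dressing_stone: Bystander: small off-white block 56x26x18 mm on the table, origin under its centre
- cork: Bystander: wine cork 24 mm across, 38 mm high, standing; origin under its centre
- spice_jar: Bystander: spice jar with yellow cap, 45 mm across, 100 mm high, standing on the table left of the stand; origin under its centre
- matchbox: Bystander: matchbox 36x53x14 mm lying flat; origin under its centre

How it is judged (in metres and radians):
On the way, in this order (a step that is already met when the one before it is completed fails the run):
1. the stone lies on the bed between the jaws, let go (z of stone_mid in the frame of bed between 0.008 and 0.0145 m and y of stone_mid in the frame of bed between -0.01 and 0.01 m and x of stone_mid in the frame of bed between 0.06 and 0.11 m and angle between the z axis of stone_mid and the z axis of bed, either way round below 0.08 rad and contact force between the fingers and stone below 0.2 N), for 0.2 s.
2. the release lever is pressed (value of joint release_lever above 0.12 rad), for 0.05 s.
3. the lever has sprung back with the jaw slid up to the stone (gap under 6 mm) (value of joint release_lever below 0.08 rad and distance between jaw_face and stone_mid below 0.072 m), for 0.1 s.
4. the stone is clamped tight by the screw (contact force between jaw and stone above 20 N), for 0.2 s.
At the end, for the whole second after the job is handed in: The stone lies flat on the bed against the fixed jaw (within 4 mm along the slope), centred within 10 mm and in line within 6 degrees, and the moving jaw presses it with more than 20 N, with the lever released and everything at rest (contact force between jaw and stone above 20 N and value of joint release_lever below 0.08 rad and x of stone_mid in the frame of bed between 0.06 and 0.069 m and y of stone_mid in the frame of bed between -0.01 and 0.01 m and z of stone_mid in the frame of bed between 0.008 and 0.0145 m and angle between the x axis of stone_mid and the x axis of bed, either way round below 0.1 rad and angle between the z axis of stone_mid and the z axis of bed, either way round below 0.08 rad and linear speed of stone below 0.01 m/s); the robot touches nothing.
It fails at once if the stone is dropped (linear speed of stone above 0.6 m/s and contact force between the fingers and stone below 0.1 N).
It fails at once if the dressing stone, cork, spice jar or matchbox is pushed more than 30 mm (distance of any of dressing_stone, cork, spice_jar, matchbox from where it was at the start of the episode above 0.03 m).
It also fails if it takes over 61 s, if anything falls off the work surface, if the arm or the gripper's body presses on something with over 40 N, if the wrist force passes 120 N, or if a joint passes its speed limit or range.

## Working session

There is one attempt and no reset: what is moved stays moved. The work goes in short steps, Python scripts to look and compute and a tool call to move; the robot and the scene stay as the last step left them, time stands still between calls to the robot, and variables do not carry over. Pictures are saved under pics/ and viewed, at most 10 in all, crops included, and the job is handed in when it is done.

Besides the shell and the picture viewer there is one more tool, called after "Call:" by a JSON object that holds its "op" and its "data", one argument or row to a line. step_arm: Moves the arm, as the interface text tells. Its arguments: {"type":"object","properties":{"steps":{"type":"array","items":{"type":"array","items":{"type":"array","items":{"type":"number","minimum":-1,"maximum":1}}}},"jaw":{"type":"number"}},"required":["steps"]}

```bash
ls; mkdir -p pics; python3 - <<'E'
from plant import *
import cv2,numpy as np
o=get_obs();print(o)
for n in("scene","top"):
    p,d=snapshot(n);cv2.imwrite(f"pics/{n}0.png",p[:,:,::-1]);np.save(f"{n}0.npy",d)
    c=calibration(n);R=cv2.Rodrigues(np.array(c["rvec"]))[0];print(n,c["mtx"],(-R.T@np.array(c["tvec"]).ravel()),R[2])
a=cv2.imread("pics/scene0.png");b=cv2.imread("pics/top0.png")
E
```

```text
pics
{'clock': 0.0, 'joint_pos': array([ 7.98184425e+01,  2.05899250e+01,  6.35891869e-01, -1.99375072e-02,
       -7.01340231e+01, -1.65061224e+01]), 'qvel': array([-0.04348772, -0.00723565,  0.01695174,  0.02679332, -0.02223208,
        0.05489347]), 'tau': array([ 1.01264664e-03, -5.82710230e+01,  2.93047392e+01,  6.99697226e+00,
        6.80483630e-03, -1.60551522e-04]), 'tool_pos': array([0.30297964, 0.60266709, 0.22565638]), 'orientation': array([ 1.79910247e+02, -7.05038261e-03, -2.66944640e+01]), 'force': array([ 0.42937534, -0.51432897,  0.1374218 ]), 'moment': array([ 0.05201096, -0.00965929, -0.05887313]), 'gripper_force': 0.0, 'opening': 0.08779199345808988}
scene [[491.27870483   0.         258.98089895]
 [  0.         491.27870483 187.52390361]
 [  0.           0.           1.        ]] [0.33676382 0.62517171 1.23083257] [ 0.18769669 -0.48912157 -0.85178052]
top [[364.1299939    0.         259.68444732]
 [  0.         364.1299939  185.14772537]
 [  0.           0.           1.        ]] [0.38086452 0.01567299 1.08260965] [ 0.19157399  0.00166338 -0.98147676]
```

View pics/scene0.png

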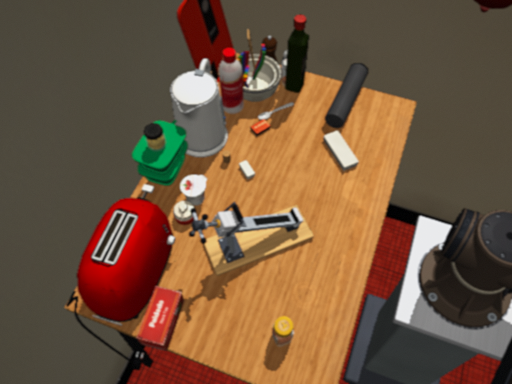

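View pics/top0.png

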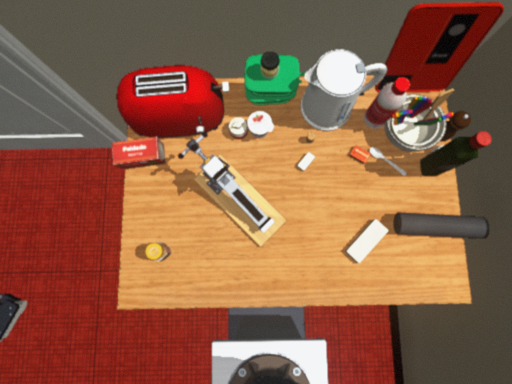

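Scene: stone at (340,151), and the stand runs from (300,215) up to the handle at (200,228). Top: stone at (367,242), bed's lower end at (268,225), handle at (200,150), jar at (155,252). Next I'll zoom in on the stand and measure the stone.

```bash
cat > h.py <<'E'
from plant import *
import cv2,numpy as np
from scipy.spatial.transform import Rotation as Ro
def cam(n):
    c=calibration(n);R=cv2.Rodrigues(np.array(c["rvec"],float))[0];t=np.array(c["tvec"],float).ravel();return np.array(c["mtx"]),R,t
def cloud(n,d,C=None):
    K,R,t=C or cam(n);v,u=np.mgrid[:d.shape[0],:d.shape[1]]
    P=np.stack([(u-K[0,2])/K[0,0]*d,(v-K[1,2])/K[1,1]*d,d],-1)
    return (P-t)@R
def ray(n,u,v,C=None):
    K,R,t=C or cam(n);q=R.T@np.array([(u-K[0,2])/K[0,0],(v-K[1,2])/K[1,1],1.]);return -R.T@t,q/np.linalg.norm(q)
def onz(n,u,v,z):
    o,q=ray(n,u,v);return o+q*(z-o[2])/q[2]
def tri(*r):
    A=sum(np.eye(3)-np.outer(q,q) for o,q in r);b=sum((np.eye(3)-np.outer(q,q))@o for o,q in r);return np.linalg.solve(A,b)
E
python3 - <<'E'
from h import *
for n,(u0,u1,v0,v1) in {"scene":(315,370,120,180),"top":(340,395,215,270)}.items():
    d=np.load(f"{n}0.npy");P=cloud(n,d)[v0:v1,u0:u1];im=cv2.imread(f"pics/{n}0.png")[v0:v1,u0:u1]
    print(n,(d==0).mean(),"table z",np.median(P[:8,:8,2]))
    hsv=cv2.cvtColor(im,cv2.COLOR_BGR2HSV)
    m=((hsv[...,1]<60)&(P[...,2]>0.015)&(P[...,2]<.03)).astype(np.uint8)
    Q=P[m>0];print(len(Q),np.median(Q,0));print(cv2.minAreaRect((Q[:,:2]*1000).astype(np.float32)))
a=cv2.imread("pics/scene0.png")[185:285,180:320];b=cv2.imread("pics/top0.png")[120:250,165:290]
a=cv2.resize(a,(560,400),interpolation=cv2.INTER_CUBIC)
b=cv2.resize(b,None,fx=4,fy=4,interpolation=cv2.INTER_CUBIC)
cv2.imwrite("pics/a.png",cv2.resize(cv2.imread("pics/scene0.png")[185:285,180:320],(798,570),interpolation=cv2.INTER_CUBIC));cv2.imwrite("pics/b.png",b)
E
```

```text
scene 0.003972371419270833 table z -0.0002267071473101277
647 [ 0.42533519 -0.28730927  0.02219749]
((436.6878356933594, -306.2879638671875), (66.11144256591797, 179.32656860351562), 38.167964935302734)
top 0.003946940104166667 table z -0.0007577708827313503
784 [ 0.41887437 -0.28747009  0.02137241]
((419.8870849609375, -288.6536865234375), (49.16762924194336, 130.19505310058594), 44.76951217651367)
```

View pics/a.png

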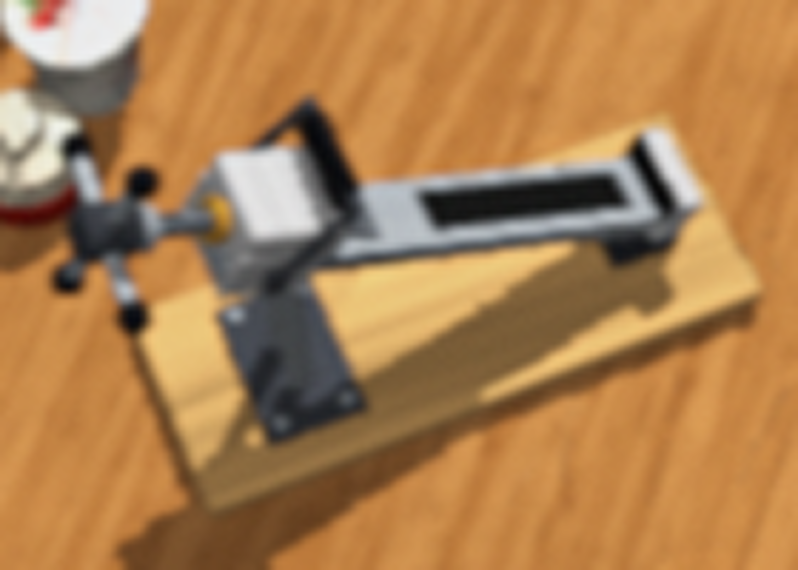

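View pics/b.png

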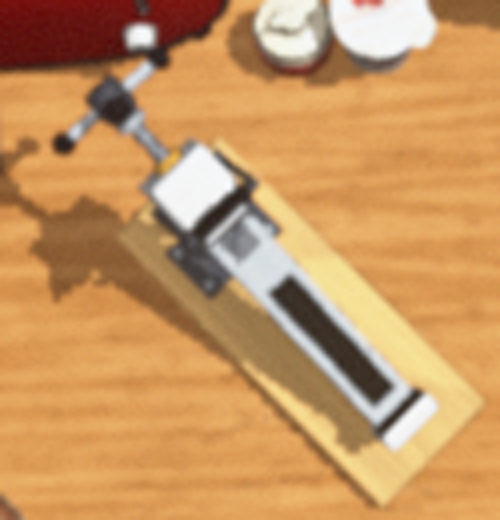

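The crops show the bed bar with its dark inlay, the fixed jaw at the lower right with black rubber, the head with its light top, the black U lever on its downhill side, and the four-armed handle at the upper left. Next I'll fit the bed frame from the depth.

```bash
cat > bed.py <<'E'
from h import *
def fit(n,poly,d):
    P=cloud(n,d);m=np.zeros(d.shape,np.uint8);cv2.fillPoly(m,[np.array(poly,np.int32)],1)
    Q=P[(m>0)&(d>0)];
    for _ in range(4):
        c=Q.mean(0);nv=np.linalg.svd(Q-c)[2][2];nv*=np.sign(nv[2]);r=(Q-c)@nv;Q=Q[abs(r)<max(.003,1.5*r.std())]
    return c,nv,r.std(),P
E
python3 - <<'E'
from bed import *
# bar region polygons (full-image px)
T=[(165+x/4,120+y/4) for x,y in [(262,262),(285,262),(395,385),(375,405),(250,275)]]
S=[(180+x*140/798,185+y*100/570) for x,y in [(375,190),(625,165),(645,215),(370,250)]]
for n,p in(("top",T),("scene",S)):
    d=np.load(f"{n}0.npy");c,nv,s,P=fit(n,p,d)
    sl=np.degrees(np.arccos(nv[2]));h=-nv[:2]/np.linalg.norm(nv[:2])
    print(n,c,nv,s,"slope",sl,"az",np.degrees(np.arctan2(h[1],h[0])))
    # all near-plane points, in-plane minAreaRect
    near=np.linalg.norm(P-c,axis=-1)<.2
    Q=P[near&(np.abs((P-c)@nv)<.003)]
    ux=np.r_[h*nv[2],np.hypot(*nv[:2])];uy=np.cross(nv,ux)
    q=np.c_[(Q-c)@ux,(Q-c)@uy]*1000; q=q[(abs(q[:,1])<40)&(abs(q[:,0])<50)]
    print(cv2.minAreaRect(q.astype(np.float32)), len(q), np.percentile(q[:,1],[1,99]))
    L=np.polyfit(q[:,0],q[:,1],1);print(L)
E
```

```text
top [0.52691042 0.05702556 0.09665761] [-0.35307574 -0.31261274  0.88182243] 0.0014057677875036324 slope 28.137010468277477 az 41.52163047512825
((-0.1103363037109375, 1.8849544525146484), (99.95178985595703, 35.81155014038086), 1.949824571609497) 426 [-15.91250049  19.78248805]
[0.02721706 2.1388984 ]
scene [0.52957953 0.06057527 0.0985107 ] [-0.32305756 -0.34530098  0.88113622] 0.001375399321890623 slope 28.22026929131222 az 46.906138449387164
((0.30796051025390625, -0.0040836334228515625), (37.3950309753418, 99.93431854248047), 86.82858276367188) 347 [-19.32503967  19.47634627]
[-0.05780719  0.41873769]
```

```bash
cat >> bed.py <<'E'
def frame(az,sl=28):
    a,s=np.radians([az,sl]);x=np.array([np.cos(a)*np.cos(s),np.sin(a)*np.cos(s),np.sin(s)]);y=np.array([-np.sin(a),np.cos(a),0]);return np.c_[x,y,np.cross(x,y)]
E
python3 - <<'E'
from bed import *
B=frame(43.5);o=np.array([.5280,.0585,.0975])
for n in("top","scene"):
    P=cloud(n,np.load(f"{n}0.npy"));q=((P-o)@B*1000).reshape(-1,3);pix=np.stack(np.mgrid[:384,:512][::-1],-1).reshape(-1,2)
    im=cv2.imread(f"pics/{n}0.png").reshape(-1,3)
    print(n)
    for x in range(-110,240,6):
        s=(abs(q[:,0]-x)<3)&(abs(q[:,1])<75)&(q[:,2]>-10)&(q[:,2]<75)
        if s.sum():
            c=q[s&(abs(q[:,1])<14)];a=q[s]
            print(x,s.sum(),"y",np.percentile(a[:,1],[3,50,97]).round(),"z",np.percentile(a[:,2],[3,50,97]).round(1), "mid", np.median(c[:,2]).round(1) if len(c) else None)
E
```

```text
top
-98 11 y [-17.   1.  20.] z [12.9 14.9 17. ] mid 14.9
-92 29 y [-21.  -0.  23.] z [11.9 15.6 18. ] mid 15.7
-86 40 y [-21.   5.  23.] z [-6.7 15.1 17.9] mid 15.4
-80 62 y [-17.   1.  19.] z [-4.2  6.4 17.2] mid 7.8
-74 24 y [-15.   2.  16.] z [-3.4  0.2  3.3] mid 0.5
-68 27 y [-16.   2.  16.] z [-2.6  0.6  3.2] mid -0.4
-62 24 y [-14.  -1.  18.] z [-3.5  0.1  2.4] mid -0.2
-56 26 y [-15.   1.  17.] z [-2.1 -0.   2.8] mid -0.7
-50 25 y [-14.   2.  18.] z [-3.1 -0.1  2.2] mid -0.1
-44 23 y [-14.   1.  17.] z [-1.7  0.4  2.9] mid 0.4
-38 29 y [-17.   1.  17.] z [-4.2 -0.2  2.2] mid 0.4
-32 27 y [-15.   1.  19.] z [-2.2 -0.4  2.4] mid -0.2
-26 29 y [-15.   1.  17.] z [-2.3  0.3  2.5] mid 0.5
-20 26 y [-16.   4.  19.] z [-2.5  0.4  2.1] mid 0.4
-14 26 y [-14.  -1.  18.] z [-3.9 -1.1  3.7] mid -0.7
-8 29 y [-15.   2.  19.] z [-3.1 -0.3  2.8] mid -0.0
-2 26 y [-14.   4.  19.] z [-7.7 -0.   2.9] mid 0.3
4 28 y [-13.   4.  18.] z [-3.4 -0.1  3.1] mid 0.0
10 28 y [-15.   1.  18.] z [-3.2  0.1  2.6] mid 0.3
16 27 y [-16.  -1.  17.] z [-3.1  0.7  3.2] mid 0.9
22 29 y [-14.   1.  19.] z [-2. 
[... 4000 characters left out ...]
 [-3.2 26.6 31.2] mid 29.1
154 78 y [-22.  11.  25.] z [-8.4 21.8 30.4] mid 27.2
160 103 y [-20.   8.  23.] z [-9.  16.6 27.7] mid 19.2
166 25 y [-8.  4.  8.] z [ 4.2 14.4 20.4] mid 14.4
172 7 y [0. 2. 5.] z [10.7 13.4 17.1] mid 13.4
178 12 y [-1.  3.  5.] z [ 6.7 13.5 17.2] mid 13.5
184 9 y [-2.  3.  7.] z [ 7.6 15.  16.1] mid 15.0
190 8 y [-3.  3.  8.] z [14.1 16.5 18.8] mid 16.5
196 20 y [-6.  6. 12.] z [ 9.7 18.3 21.1] mid 18.3
202 11 y [ 1.  7. 12.] z [15.2 19.7 22.9] mid 19.7
208 34 y [-37.   9.  47.] z [ 9.8 17.6 54.9] mid 20.4
214 120 y [-39.   7.  46.] z [ 8.2 17.  58. ] mid 31.3
220 79 y [-39.   6.  46.] z [ 4.4 17.4 55.3] mid 22.9
226 42 y [-7.  3. 12.] z [ 3.  13.4 24.1] mid 13.4
```

```bash
python3 - <<'E'
from bed import *
import plant; print([k for k in dir(plant) if not k.startswith('_')][:40], getattr(plant,'hold_point_z',None))
B=frame(44);o=np.array([.5280,.0585,.0975])
for n in("top","scene"):
    P=cloud(n,np.load(f"{n}0.npy"));q=((P-o)@B*1000).reshape(-1,3)
    def box(a,b,c,d,e,f):return q[(q[:,0]>a)&(q[:,0]<b)&(q[:,1]>c)&(q[:,1]<d)&(q[:,2]>e)&(q[:,2]<f)]
    b=box(-60,80,-30,30,-4,4);print(n,"bar y",np.percentile(b[:,1],[3,97]),np.polyfit(b[:,0],b[:,1],1),"z",np.median(b[:,2]))
    f=box(-95,-65,-14,17,3,13);print("fixed face x",np.percentile(f[:,0],[10,50,90]),len(f))
    f=box(-110,-65,-30,30,13,20);print("fixed jaw top x",np.percentile(f[:,0],[3,97]),"y",np.percentile(f[:,1],[3,97]),"z",np.median(f[:,2]))
    f=box(90,114,-30,30,10,25);print("mov jaw x",np.percentile(f[:,0],[3,50,97]),"z",np.median(f[:,2]),len(f))
    f=box(100,145,-35,35,42,65);print("pad x",np.percentile(f[:,0],[3,50,97]),"y",np.percentile(f[:,1],[3,97]),"z",np.percentile(f[:,2],[3,97]))
    f=box(195,235,-60,60,-45,75);
    g=f[np.hypot(f[:,1]-1.5,f[:,2]-11)>30];print("arms x",np.median(g[:,0]))
    a=np.degrees(np.arctan2(g[:,1]-1.5,g[:,2]-11));print("arm angles hist",dict(zip(*np.unique((a//10*10).astype(int),return_counts=True))), "r", np.percentile(np.hypot(g[:,1]-1.5,g[:,2]-11),98))
E
```

```text
['PlanningError', 'calibration', 'close_job', 'get_obs', 'hold_point_z', 'snapshot'] 0.0188
top bar y [-15.61620213  18.36038111] [-0.00724124  1.57143446] z 0.044390204560854005
fixed face x [-87.02468601 -81.03193219 -79.33941425] 21
fixed jaw top x [-96.49546077 -80.59364264] y [-18.98388654  22.1294222 ] z 15.56772094218731
mov jaw x [ 99.1499006  101.47403144 103.9647482 ] z 18.189606614823088 28
pad x [114.65693451 120.88754125 124.14573487] y [-27.1823665   28.98625716] z [44.21239135 59.76950484]
arms x 211.48673823499897
arm angles hist {np.int64(-90): np.int64(11), np.int64(-80): np.int64(21), np.int64(-10): np.int64(8), np.int64(0): np.int64(20), np.int64(10): np.int64(4), np.int64(80): np.int64(23), np.int64(90): np.int64(8)} r 47.3994620323643
scene bar y [-16.84532823  17.80913267] [0.0063024 0.9847913] z -0.39164311839894655
fixed face x [-81.40080636 -78.24394174 -76.00480805] 32
fixed jaw top x [-94.05594806 -76.30239592] y [-19.79127058  21.93886739] z 15.761952871702446
mov jaw x [101.06445303 107.748396   108.12110874] z 17.27376554150349 5
pad x [119.0364894  124.6634732  128.29828675] y [-28.09227143  29.13609638] z [43.53435806 58.77270382]
arms x 215.8327250072536
arm angles hist {np.int64(-180): np.int64(15), np.int64(-170): np.int64(5), np.int64(-100): np.int64(2), np.int64(-90): np.int64(15), np.int64(-80): np.int64(17), np.int64(-10): np.int64(7), np.int64(0): np.int64(27), np.int64(10): np.int64(3), np.int64(80): np.int64(19), np.int64(90): np.int64(15), np.int64(100): np.int64(2), np.int64(170): np.int64(5)} r 47.159000729382605
```

```bash
cat > plan.py <<'E'
from bed import *
import json
B=frame(44);O=np.array([.5280,.0585,.0975])+B@np.array([-.079,.0012,0])   # bed frame
RP=np.c_[B[:,0],-B[:,1],-B[:,2]]                                         # tool normal to bed, tool y across
def down(yaw):return Ro.from_euler("xyz",[180,0,yaw],degrees=True).as_matrix()
def bp(x,y,z):return O+B@(np.array([x,y,z])/1000)
def inbed():
    s=get_obs();p=B.T@(s["tool_pos"]-O)*1000;return p.round(1)
def plan(way,start=None,extra=1):
    """way: list of (pos,R). prints calls (rows repeated n times)"""
    s=get_obs();p,R=start or (s["tool_pos"],Ro.from_euler("xyz",s["orientation"],degrees=True).as_matrix())
    for tp,tR in way:
        for _ in range(12):
            d=R.T@(tp-p)/.1;w=Ro.from_matrix(R.T@tR).as_rotvec()/.5
            k=max(1,abs(d).max(),abs(w).max())
            if k>1:
                k=np.ceil(k-.02) if k<1.02 else np.ceil(k); d,w=d/k,w/k
            row=np.r_[d,w]; row=np.round(row/.005)*.005; row=np.clip(row,-1,1).round(3)
            n=int(np.ceil(max(np.linalg.norm(row[:3])*.1/.05,np.degrees(np.linalg.norm(row[3:])*.5)/8.59)-1e-6))
            print(n+extra,"x",json.dumps(row.tolist()))
            p=p+R@row[:3]*.1;R=R@Ro.from_rotvec(row[3:]*.5).as_matrix()
            if k<=1:break
    print("end",p.round(4));return p,R
E
python3 - <<'E'
from plan import *
print(O,bp(65,0,11),bp(180.6,0,11),bp(204,0,49),bp(292.6,0,11))
D=down(-45.2)
plan([(np.array([.44,.25,.30]),D),(np.array([.45,-.05,.28]),D),(np.array([.4199,-.2887,.12]),D)])
E
```

```text
[0.4769904  0.0109088  0.06041175] [0.51455965 0.047189   0.10063982] [0.58798176 0.11809191 0.15491073] [0.59001106 0.12005158 0.19944838] [0.65911737 0.18678677 0.20749155]
4 x [0.935, 0.845, -0.245, 0.0, -0.0, 0.215]
3 x [0.68, 0.495, -0.165, 0.0, -0.0, 0.145]
3 x [0.715, 0.44, -0.165, 0.0, -0.0, 0.145]
3 x [0.745, 0.39, -0.165, 0.005, -0.0, 0.14]
4 x [0.735, 0.68, 0.065, -0.0, -0.0, 0.0]
4 x [0.735, 0.685, 0.065, -0.0, -0.0, 0.0]
4 x [0.73, 0.68, 0.07, -0.0, -0.0, 0.0]
4 x [0.74, 0.95, 0.8, -0.0, -0.0, 0.0]
4 x [0.74, 0.95, 0.8, -0.0, -0.0, 0.0]
end [ 0.4197 -0.2888  0.1199]
```

Call:
{"op": "step_arm", "data": {
  "steps": [
    [[0.935,0.845,-0.245,0,0,0.215],[0.935,0.845,-0.245,0,0,0.215],[0.935,0.845,-0.245,0,0,0.215],[0.935,0.845,-0.245,0,0,0.215]]
  ],
  "jaw": 0
}}

```text
clock: 0.5
tool_pos: [0.35, 0.4829, 0.2527]
orientation: [-179.9, 0.0, -33.0]
force: [-0.2, 0.5, 1.0]
opening: 0.0879
gripper_force: 0.0
```

Call:
{"op": "step_arm", "data": {
  "steps": [
    [[0.68,0.495,-0.165,0,0,0.145],[0.68,0.495,-0.165,0,0,0.145],[0.68,0.495,-0.165,0,0,0.145]]
  ]
}}

```text
clock: 0.8
tool_pos: [0.3801, 0.4048, 0.2689]
orientation: [-179.9, 0.0, -37.1]
force: [0.0, 0.7, 0.5]
opening: 0.0878
gripper_force: 0.0
```

Call:
{"op": "step_arm", "data": {
  "steps": [
    [[0.715,0.44,-0.165,0,0,0.145],[0.715,0.44,-0.165,0,0,0.145],[0.715,0.44,-0.165,0,0,0.145]]
  ]
}}

```text
clock: 1.1
tool_pos: [0.4106, 0.3271, 0.2851]
orientation: [-179.9, -0.0, -41.3]
force: [-0.5, 1.2, -0.1]
opening: 0.0875
gripper_force: 0.0
```

Call:
{"op": "step_arm", "data": {
  "steps": [
    [[0.745,0.39,-0.165,0.005,0,0.14],[0.745,0.39,-0.165,0.005,0,0.14],[0.745,0.39,-0.165,0.005,0,0.14]]
  ]
}}

```text
clock: 1.4
tool_pos: [0.4411, 0.249, 0.3014]
orientation: [-179.8, -0.0, -45.3]
force: [0.3, 0.8, 0.1]
opening: 0.0876
gripper_force: 0.0
```

Call:
{"op": "step_arm", "data": {
  "steps": [
    [[0.735,0.68,0.065,0,0,0],[0.735,0.68,0.065,0,0,0],[0.735,0.68,0.065,0,0,0],[0.735,0.68,0.065,0,0,0]]
  ]
}}

```text
clock: 1.8
tool_pos: [0.4438, 0.1505, 0.2937]
orientation: [-179.8, 0.0, -45.2]
force: [0.5, 0.4, 0.0]
opening: 0.0875
gripper_force: 0.0
```

Call:
{"op": "step_arm", "data": {
  "steps": [
    [[0.735,0.685,0.065,0,0,0],[0.735,0.685,0.065,0,0,0],[0.735,0.685,0.065,0,0,0],[0.735,0.685,0.065,0,0,0]]
  ]
}}

```text
clock: 2.2
tool_pos: [0.4474, 0.0505, 0.287]
orientation: [-179.9, 0.0, -45.2]
force: [0.2, 0.3, -0.3]
opening: 0.0872
gripper_force: 0.0
```

Call:
{"op": "step_arm", "data": {
  "steps": [
    [[0.73,0.68,0.07,0,0,0],[0.73,0.68,0.07,0,0,0],[0.73,0.68,0.07,0,0,0],[0.73,0.68,0.07,0,0,0]]
  ]
}}

```text
clock: 2.6
tool_pos: [0.4508, -0.0491, 0.2798]
orientation: [-179.9, 0.0, -45.2]
force: [-0.4, 0.0, -0.2]
opening: 0.0876
gripper_force: 0.0
```

Call:
{"op": "step_arm", "data": {
  "steps": [
    [[0.74,0.95,0.8,0,0,0],[0.74,0.95,0.8,0,0,0],[0.74,0.95,0.8,0,0,0],[0.74,0.95,0.8,0,0,0]]
  ]
}}

```text
clock: 3.0
tool_pos: [0.4335, -0.1694, 0.1963]
orientation: [179.9, 0.3, -45.2]
force: [0.0, -0.1, -0.0]
opening: 0.0878
gripper_force: 0.0
```

Call:
{"op": "step_arm", "data": {
  "steps": [
    [[0.74,0.95,0.8,0,0,0],[0.74,0.95,0.8,0,0,0],[0.74,0.95,0.8,0,0,0],[0.74,0.95,0.8,0,0,0]]
  ]
}}

```text
clock: 3.4
tool_pos: [0.4195, -0.2886, 0.1162]
orientation: [180.0, 0.3, -45.2]
force: [-0.4, 1.1, -1.0]
opening: 0.0877
gripper_force: 0.0
```

```bash
python3 - <<'E'
from plan import *
C=cam("wrist");im,d=snapshot("wrist");P=cloud("wrist",d,C)
cv2.imwrite("pics/w1.png",im[:,:,::-1])
hsv=cv2.cvtColor(im,cv2.COLOR_RGB2HSV)
m=(hsv[...,1]<70)&(P[...,2]>.014)&(P[...,2]<.03)&(np.hypot(P[...,0]-.42,P[...,1]+.289)<.1)
Q=P[m];print(len(Q),np.median(Q[:,2]),cv2.minAreaRect((Q[:,:2]*1000).astype(np.float32)))
s=get_obs();print(s["tool_pos"],s["orientation"])
E
```

```text
5989 0.021304017701886346 ((435.1738586425781, -308.25286865234375), (66.04866027832031, 149.29408264160156), 36.00707244873047)
[ 0.42040609 -0.28775899  0.11779255] [-1.79962287e+02  1.79577854e-01 -4.51959147e+01]
```

View pics/w1.png

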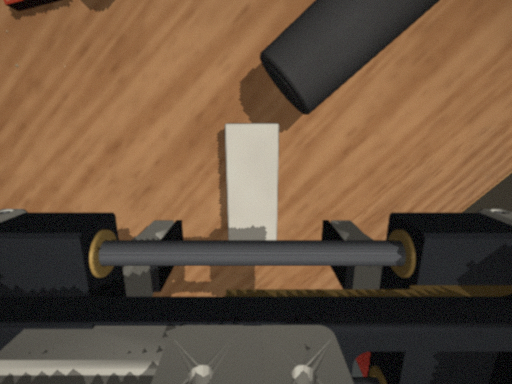

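The wrist view shows the stone's far end at row 124, with its edges at columns 226–279, centred between the fingers (inner edges about 182 and 323). I'll check the end position, then plan the descent.

```bash
python3 - <<'E'
from plan import *
s=get_obs();R=Ro.from_euler("xyz",s["orientation"],degrees=True).as_matrix()
e=[onz("wrist",u,v,.022) for u,v in((226,124),(279,124),(228,230),(277,230))]
for q in e: print(q,(R.T@(q-s["tool_pos"])*1000).round(1))
m=(e[0]+e[1])/2;a=(e[0]+e[1]-e[2]-e[3]);a/=np.linalg.norm(a);c=m-a*.065;print("centre",c,np.degrees(np.arctan2(a[1],a[0])),(R.T@(c-s["tool_pos"])*1000).round(1))
plan([(np.array([.4199,-.2887,.005]),down(-45.2))])
E
```

```text
[ 0.48428795 -0.31890679  0.022     ] [ 67.4 -23.3  95.6]
[ 0.4500482  -0.35293263  0.022     ] [67.4 25.  95.6]
[ 0.41158856 -0.24496846  0.022     ] [-36.3 -23.8  95.9]
[ 0.37651226 -0.27987873  0.022     ] [-36.2  25.7  95.9]
centre [ 0.42132493 -0.28983928  0.022     ] -45.14789577752117 [ 2.4  0.9 95.8]
3 x [0.005, 0.005, 0.565, -0.0, 0.005, 0.0]
3 x [0.0, 0.005, 0.565, -0.0, 0.0, 0.0]
end [ 0.42   -0.2886  0.0048]
```

Call:
{"op": "step_arm", "data": {
  "steps": [
    [[0.015,0,0.5,0,0,0],[0.015,0,0.8,0,0,0],[0.015,0,0.9,0,0,0],[0.015,0,0.9,0,0,0]]
  ]
}}

```text
clock: 3.85
tool_pos: [0.4222, -0.2877, 0.0293]
orientation: [-179.9, 0.1, -45.0]
force: [-0.6, -0.2, -0.3]
opening: 0.0878
gripper_force: 0.0
```

Call:
{"op": "step_arm", "data": {
  "steps": [
    [[0,0,0.2,0,0,0],[0,0,0.22,0,0,0],[0,0,0.22,0,0,0],[0,0,0.22,0,0,0]]
  ]
}}

```text
clock: 4.25
tool_pos: [0.4226, -0.2892, 0.0091]
orientation: [-179.8, -0.1, -45.1]
force: [0.4, 0.5, 0.3]
opening: 0.0873
gripper_force: 0.0
```

Call:
{"op": "step_arm", "data": {
  "steps": [
    [[0,0,0.045,0,0,0],[0,0,0.045,0,0,0],[0,0,0.045,0,0,0]]
  ]
}}

```text
clock: 4.55
tool_pos: [0.4214, -0.2892, 0.0032]
orientation: [-179.9, -0.0, -45.2]
force: [-0.7, 0.5, 0.9]
opening: 0.0875
gripper_force: 0.0
```

Call:
{"op": "step_arm", "data": {
  "steps": [
    [[0,0,0,0,0,0],[0,0,0,0,0,0],[0,0,0,0,0,0],[0,0,0,0,0,0],[0,0,0,0,0,0],[0,0,0,0,0,0],[0,0,0,0,0,0],[0,0,0,0,0,0]]
  ],
  "jaw": 255
}}

```text
clock: 5.35
tool_pos: [0.4212, -0.2891, 0.003]
orientation: [-179.9, 0.0, -45.2]
force: [-0.4, -0.9, 0.4]
opening: 0.0496
gripper_force: 30.0
```

Call:
{"op": "step_arm", "data": {
  "steps": [
    [[0,0,-0.3,0,0,0],[0,0,-0.6,0,0,0],[0,0,-1,0,0,0],[0,0,-1,0,0,0]]
  ]
}}

```text
clock: 5.75
tool_pos: [0.4242, -0.2903, 0.1077]
orientation: [-179.7, -0.4, -45.1]
force: [2.2, 0.0, -3.7]
opening: 0.0495
gripper_force: 30.0
```

```bash
python3 - <<'E'
from plan import *
s=get_obs();R0=Ro.from_euler("xyz",s["orientation"],degrees=True)
from scipy.spatial.transform import Slerp
S=Slerp([0,1],Ro.concatenate([R0,Ro.from_matrix(RP)]))
p0=np.array([.43,-.24,.22]);p1=bp(70,0,80)
plan([(p0,R0.as_matrix())]+[(p0+(p1-p0)*t+np.array([0,0,.05*np.sin(np.pi*t)]),S(t).as_matrix()) for t in(.25,.5,.75,1)]+[(bp(70,0,20),RP)])
E
```

```text
3 x [-0.155, -0.2, -0.56, 0.0, 0.0, 0.0]
3 x [-0.15, -0.205, -0.565, 0.0, 0.0, 0.0]
4 x [-0.36, -0.585, -0.21, 0.19, 0.185, -0.76]
4 x [-0.12, -0.68, 0.035, 0.19, 0.19, -0.76]
4 x [0.065, -0.635, 0.38, 0.19, 0.185, -0.76]
4 x [0.175, -0.525, 0.645, 0.19, 0.19, -0.76]
3 x [-0.005, -0.0, 0.6, -0.0, -0.0, -0.0]
end [0.5146 0.0472 0.1106]
```

Call:
{"op": "step_arm", "data": {
  "steps": [
    [[-0.155,-0.2,-0.56,0,0,0],[-0.155,-0.2,-0.56,0,0,0],[-0.155,-0.2,-0.56,0,0,0]]
  ]
}}

```text
clock: 6.05
tool_pos: [0.4252, -0.2638, 0.1601]
orientation: [-179.7, -0.1, -45.1]
force: [0.5, 0.2, -3.9]
opening: 0.0497
gripper_force: 30.0
```

Call:
{"op": "step_arm", "data": {
  "steps": [
    [[-0.15,-0.205,-0.565,0,0,0],[-0.15,-0.205,-0.565,0,0,0],[-0.15,-0.205,-0.565,0,0,0]]
  ]
}}

```text
clock: 6.35
tool_pos: [0.4287, -0.239, 0.2156]
orientation: [-179.8, -0.0, -45.1]
force: [0.4, 0.1, -4.3]
opening: 0.0495
gripper_force: 30.0
```

Call:
{"op": "step_arm", "data": {
  "steps": [
    [[-0.36,-0.585,-0.21,0.19,0.185,-0.76],[-0.36,-0.585,-0.21,0.19,0.185,-0.76],[-0.36,-0.585,-0.21,0.19,0.185,-0.76],[-0.36,-0.585,-0.21,0.19,0.185,-0.76],[-0.36,-0.585,-0.21,0.19,0.185,-0.76]]
  ]
}}

```text
clock: 6.85
tool_pos: [0.4431, -0.173, 0.2349]
orientation: [-175.6, -6.0, -23.8]
force: [0.6, 0.0, -3.3]
opening: 0.0496
gripper_force: 30.0
```

Call:
{"op": "step_arm", "data": {
  "steps": [
    [[-0.12,-0.68,0.035,0.19,0.19,-0.76],[-0.12,-0.68,0.035,0.19,0.19,-0.76],[-0.12,-0.68,0.035,0.19,0.19,-0.76],[-0.12,-0.68,0.035,0.19,0.19,-0.76],[-0.12,-0.68,0.035,0.19,0.19,-0.76]]
  ]
}}

```text
clock: 7.35
tool_pos: [0.4602, -0.1061, 0.2365]
orientation: [-173.8, -13.6, -2.4]
force: [-0.6, 0.5, -3.7]
opening: 0.0502
gripper_force: 30.0
```

Call:
{"op": "step_arm", "data": {
  "steps": [
    [[0.065,-0.635,0.38,0.19,0.185,-0.76],[0.065,-0.635,0.38,0.19,0.185,-0.76],[0.065,-0.635,0.38,0.19,0.185,-0.76],[0.065,-0.635,0.38,0.19,0.185,-0.76],[0.065,-0.635,0.38,0.19,0.185,-0.76]]
  ]
}}

```text
clock: 7.85
tool_pos: [0.4769, -0.0395, 0.2087]
orientation: [-175.0, -21.1, 19.6]
force: [0.5, -0.5, -3.6]
opening: 0.0497
gripper_force: 30.0
```

Call:
{"op": "step_arm", "data": {
  "steps": [
    [[0.175,-0.525,0.645,0.19,0.19,-0.76],[0.175,-0.525,0.645,0.19,0.19,-0.76],[0.175,-0.525,0.645,0.19,0.19,-0.76],[0.175,-0.525,0.645,0.19,0.19,-0.76],[0.175,-0.525,0.645,0.19,0.19,-0.76]]
  ]
}}

```text
clock: 8.35
tool_pos: [0.4931, 0.0277, 0.1598]
orientation: [-179.4, -27.8, 43.2]
force: [0.7, -0.5, -2.8]
opening: 0.0496
gripper_force: 30.0
```

```bash
python3 - <<'E'
from plan import *
print(inbed(),get_obs()["orientation"],get_obs()["force"],get_obs()["joint_pos"])
im,d=snapshot("scene");cv2.imwrite("pics/s2.png",cv2.resize(im[130:290,160:360,::-1],(750,600)))
plan([(bp(70,0,20),RP)])
E
```

```text
[67.2  0.9 76.8] [-179.3669379   -27.75369027   43.19992807] [ 0.69366131 -0.53259568 -2.79506781] [ 12.88165156  -1.90401686 -32.98487011 -23.85111193 -37.2212117
 136.82902949]
3 x [0.03, 0.015, 0.57, -0.01, 0.01, -0.02]
end [0.5148 0.0472 0.1109]
```

View pics/s2.png

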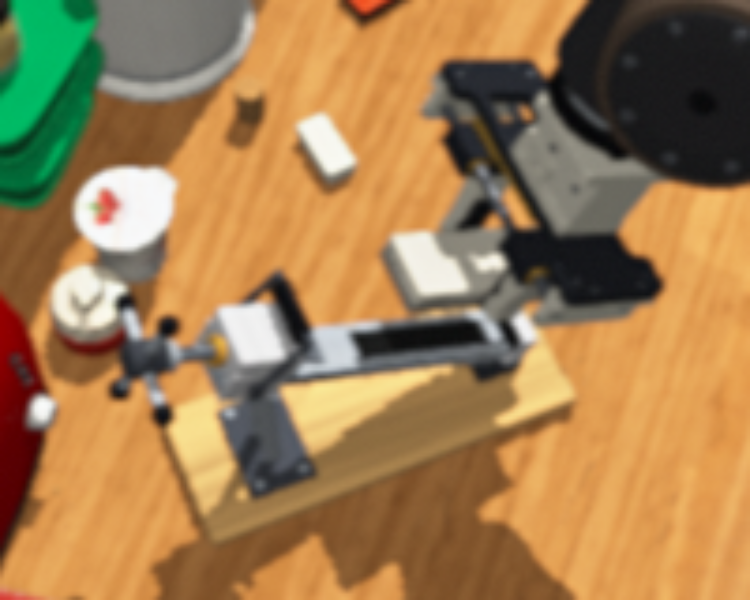

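The stone is held level with the bed slope, above and in line with it (at about (450,265) in the crop). Lowering it along the bed normal.

Call:
{"op": "step_arm", "data": {
  "steps": [
    [[0.03,0.01,0.3,-0.01,0.01,-0.02],[0.03,0.01,0.5,-0.01,0.01,-0.02],[0.03,0.01,0.6,-0.01,0.01,-0.02],[0.03,0.01,0.6,-0.01,0.01,-0.02]]
  ]
}}

```text
clock: 8.8
tool_pos: [0.5146, 0.0496, 0.107]
orientation: [-180.0, -28.0, 44.2]
force: [-0.0, 0.3, -3.0]
opening: 0.0498
gripper_force: 30.0
```

Call:
{"op": "step_arm", "data": {
  "steps": [
    [[0,0,0.03,0,0,0],[0,0,0.06,0,0,0],[0,0,0.08,0,0,0],[0,0,0.08,0,0,0],[0,0,0.08,0,0,0]]
  ]
}}

```text
clock: 9.3
tool_pos: [0.5177, 0.0521, 0.1011]
orientation: [179.9, -28.1, 44.3]
force: [-0.0, 0.5, -4.2]
opening: 0.0498
gripper_force: 30.0
```

```bash
python3 - <<'E'
from plan import *
s=get_obs();print(inbed(),s["orientation"],B.T@s["force"])
E
```

```text
[70.2  1.4  8.7] [179.91486726 -28.13799385  44.31259934] [-1.66619792  0.34417729 -3.82575723]
```

Call:
{"op": "step_arm", "data": {
  "steps": [
    [[0,0,0.02,0,0,0],[0,0,0.04,0,0,0],[0,0,0.04,0,0,0],[0,0,0.04,0,0,0]]
  ]
}}

```text
clock: 9.7
tool_pos: [0.519, 0.0535, 0.0971]
orientation: [179.9, -28.1, 44.3]
force: [1.2, -0.1, -3.7]
opening: 0.0497
gripper_force: 30.0
```

Call:
{"op": "step_arm", "data": {
  "steps": [
    [[0,0,0.01,0,0,0],[0,0,0.015,0,0,0],[0,0,0.015,0,0,0],[0,0,0.015,0,0,0]]
  ]
}}

```text
clock: 10.1
tool_pos: [0.5195, 0.0539, 0.0962]
orientation: [179.9, -28.1, 44.3]
force: [-3.5, -1.1, 2.3]
opening: 0.0496
gripper_force: 30.0
```

```bash
python3 - <<'E'
from plan import *
s=get_obs();print(inbed(),s["orientation"],B.T@s["force"],s["moment"])
E
```

```text
[70.2  1.4  3.2] [179.91604187 -28.13060431  44.32674382] [-1.84217604  1.58870034  3.55971653] [-1.45551193  2.00777382  0.22576311]
```

Contact came at the expected height, with a normal force change of about 7 N. Releasing and retracting.

Call:
{"op": "step_arm", "data": {
  "steps": [
    [[0,0,0,0,0,0],[0,0,0,0,0,0],[0,0,0,0,0,0],[0,0,0,0,0,0],[0,0,0,0,0,0]]
  ],
  "jaw": 0
}}

```text
clock: 10.6
tool_pos: [0.5196, 0.054, 0.096]
orientation: [179.9, -28.1, 44.3]
force: [-0.3, 0.5, 1.0]
opening: 0.0837
gripper_force: 0.0
```

Call:
{"op": "step_arm", "data": {
  "steps": [
    [[0,0,-0.3,0,0,0],[0,0,-0.6,0,0,0],[0,0,-1,0,0,0],[0,0,-1,0,0,0]]
  ]
}}

```text
clock: 11.0
tool_pos: [0.4869, 0.0203, 0.1891]
orientation: [179.6, -28.4, 44.5]
force: [1.2, 1.2, -0.3]
opening: 0.0874
gripper_force: 0.0
```

```bash
python3 - <<'E'
from plan import *
print(inbed(),get_obs()["force"])
C=cam("wrist");im,d=snapshot("wrist");P=cloud("wrist",d,C);q=(P-O)@B*1000
im2,d2=snapshot("top");q2=(cloud("top",d2)-O)@B*1000
im3,d3=snapshot("scene");q3=(cloud("scene",d3)-O)@B*1000
cv2.imwrite("pics/w3.png",im[:,:,::-1])
for Q in(q,q2,q3):
    Q=Q.reshape(-1,3);m=(Q[:,2]>18)&(Q[:,2]<27)&(Q[:,0]>-20)&(Q[:,0]<145)&(abs(Q[:,1])<40)
    if m.sum()>20:print(m.sum(),np.percentile(Q[m],[3,50,97],axis=0).round(1),cv2.minAreaRect(Q[m][:,:2].astype(np.float32)))
E
```

```text
[ 7.250e+01 -1.000e-01  1.072e+02] [ 1.15380226  1.22025034 -0.27634051]
5878 [[ 34.  -21.6  20.5]
 [ 86.8   1.8  21.8]
 [132.7  24.8  23.1]] ((82.62286376953125, 1.5647315979003906), (105.2177505493164, 50.00736999511719), 0.40920984745025635)
713 [[ 18.3 -19.3  18.9]
 [ 82.    4.1  21.8]
 [133.4  27.4  25. ]] ((75.6390151977539, 3.7524986267089844), (121.13290405273438, 49.66110610961914), 0.26352038979530334)
675 [[ 13.7 -20.3  18.3]
 [ 78.7   3.1  21.6]
 [136.8  26.5  25. ]] ((67.65519714355469, 2.77178955078125), (144.22718811035156, 52.0341911315918), 0.49641117453575134)
```

View pics/w3.png

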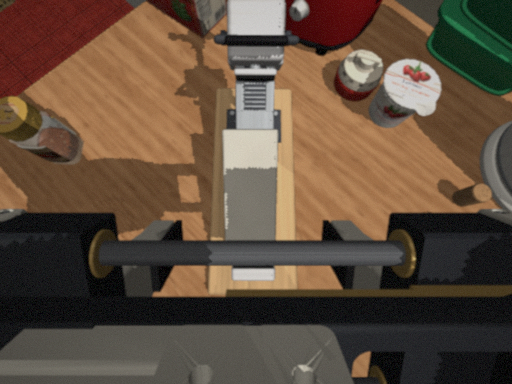

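The stone lies on the bed in line with it (columns 222–277, upper end at row 130). The lever pad is at the top (216–298, row 40). Next I'll measure the pad and plan the lever approach.

```bash
python3 - <<'E'
from plan import *
K,R,t=cam("wrist");s=get_obs();Rt=Ro.from_euler("xyz",s["orientation"],degrees=True).as_matrix()
print("cam in tool",Rt.T@(-R.T@t-s["tool_pos"]))
im,d=snapshot("wrist");q=((cloud("wrist",d,(K,R,t))-O)@B*1000).reshape(-1,3)
for a,b in((40,44),(44,48),(48,52),(52,56),(56,60)):
    m=(q[:,0]>180)&(q[:,0]<225)&(abs(q[:,1])<35)&(q[:,2]>a)&(q[:,2]<b)
    if m.sum():print(a,m.sum(),np.percentile(q[m][:,:2],[3,50,97],axis=0).round(1).tolist())
m=(abs(q[:,0]-175)<12)&(abs(q[:,1])<20)&(q[:,2]>10)&(q[:,2]<25);print("jaw",np.percentile(q[m],[3,50,97],axis=0).round(1))
plan([(bp(150,0,120),RP),(bp(236,0,120),RP),(bp(236,0,60),RP)])
E
```

```text
cam in tool [ 0.06737031  0.00040652 -0.15770216]
48 1 [[194.9, -29.8], [194.9, -29.8], [194.9, -29.8]]
52 320 [[193.1, -31.2], [195.3, -0.1], [200.0, 26.9]]
56 664 [[193.5, -24.9], [196.3, -3.1], [199.5, 19.5]]
jaw [[177.2 -18.4  11.5]
 [180.8  -2.2  18.2]
 [186.   14.   19.8]]
3 x [0.805, 0.02, -0.175, -0.005, -0.005, 0.01]
3 x [0.86, -0.0, 0.0, 0.0, 0.0, -0.0]
3 x [0.0, -0.0, 0.6, 0.0, 0.0, -0.0]
end [0.6066 0.1359 0.2241]
```

Call:
{"op": "step_arm", "data": {
  "steps": [
    [[0.8,0.02,-0.175,0,0,0.01],[0.8,0.02,-0.175,0,0,0.01],[0.8,0.02,-0.175,0,0,0.01],[0.8,0.02,-0.175,0,0,0.01]]
  ],
  "jaw": 255
}}

```text
clock: 11.6
tool_pos: [0.5312, 0.064, 0.2356]
orientation: [-179.8, -28.0, 44.0]
force: [-0.8, -0.3, -1.6]
opening: 0.0609
gripper_force: 0.0
```

Call:
{"op": "step_arm", "data": {
  "steps": [
    [[0.86,0,0,0,0,0],[0.86,0,0,0,0,0],[0.86,0,0,0,0,0],[0.86,0,0,0,0,0]]
  ]
}}

```text
clock: 12.0
tool_pos: [0.5853, 0.116, 0.2755]
orientation: [-179.8, -27.9, 44.0]
force: [-0.3, -0.5, -0.2]
opening: 0.0287
gripper_force: 0.0
```

Call:
{"op": "step_arm", "data": {
  "steps": [
    [[0,0,0.5,0,0,0],[0,0,0.6,0,0,0],[0,0,0.6,0,0,0],[0,0,0.6,0,0,0]]
  ]
}}

```text
clock: 12.4
tool_pos: [0.6061, 0.1349, 0.225]
orientation: [-179.9, -28.1, 44.0]
force: [0.2, -0.3, 0.7]
opening: 0.0008
gripper_force: 0.0
```

```bash
python3 - <<'E'
from plan import *
print(inbed(),get_obs()["orientation"],get_obs()["force"],get_obs()["opening"])
im,d=snapshot("scene");cv2.imwrite("pics/s4.png",cv2.resize(im[170:270,180:310,::-1],(780,600)))
plan([(bp(236,0,37),RP)])
E
```

```text
[235.3  -0.5  61.2] [-179.92355924  -28.07396314   43.97975738] [ 0.21376967 -0.25508436  0.74583185] 0.0008315405696383907
2 x [-0.0, -0.005, 0.25, -0.0, -0.005, -0.0]
end [0.6146 0.1436 0.2038]
```

View pics/s4.png

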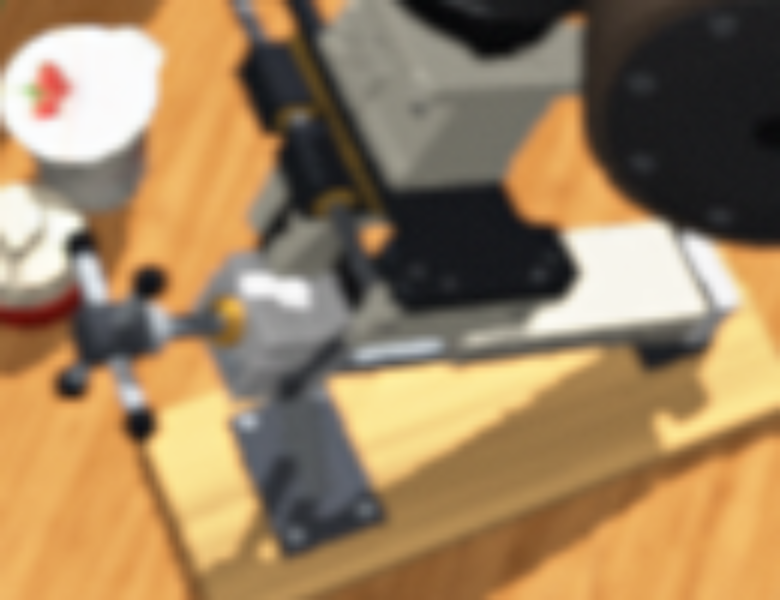

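The shut fingers hang above the uphill edge of the head, clear of the handle (75–150, 240–430). The stone lies against the fixed jaw. Going down, then pushing the lever.

Call:
{"op": "step_arm", "data": {
  "steps": [
    [[0,0,0.2,0,0,0],[0,0,0.24,0,0,0],[0,0,0.24,0,0,0]]
  ]
}}

```text
clock: 12.75
tool_pos: [0.6144, 0.1433, 0.2041]
orientation: [-179.9, -28.1, 44.0]
force: [-0.4, -0.1, 0.1]
opening: 0.0006
gripper_force: 0.0
```

Call:
{"op": "step_arm", "data": {
  "steps": [
    [[-0.1,0,0,0,0,0],[-0.15,0,0,0,0,0],[-0.15,0,0,0,0,0]]
  ]
}}

```text
clock: 13.05
tool_pos: [0.6043, 0.1336, 0.1968]
orientation: [-179.9, -28.1, 44.0]
force: [0.7, -0.2, -0.2]
opening: 0.0005
gripper_force: 0.0
```

Call:
{"op": "step_arm", "data": {
  "steps": [
    [[-0.04,0,0,0,0,0],[-0.08,0,0,0,0,0],[-0.12,0,0,0,0,0],[-0.12,0,0,0,0,0]]
  ]
}}

```text
clock: 13.45
tool_pos: [0.5986, 0.1275, 0.192]
orientation: [-180.0, -28.3, 44.0]
force: [3.0, 3.5, 2.1]
opening: 0.0005
gripper_force: 2.2
```

```bash
python3 - <<'E'
from plan import *
print(inbed(),B.T@get_obs()["force"])
E
```

```text
[210.6  -0.6  37.1] [ 5.03770704  0.38166667 -0.30588693]
```

Call:
{"op": "step_arm", "data": {
  "steps": [
    [[-0.04,0,0,0,0,0],[-0.08,0,0,0,0,0],[-0.12,0,0,0,0,0],[-0.15,0,0,0,0,0],[-0.15,0,0,0,0,0]]
  ]
}}

```text
clock: 13.95
tool_pos: [0.5902, 0.1187, 0.1862]
orientation: [179.9, -28.4, 44.1]
force: [3.1, 5.1, 4.2]
opening: 0.0002
gripper_force: 3.4
```

Call:
{"op": "step_arm", "data": {
  "steps": [
    [[-0.04,0,0,0,0,0],[-0.08,0,0,0,0,0],[-0.12,0,0,0,0,0],[-0.15,0,0,0,0,0],[-0.15,0,0,0,0,0]]
  ]
}}

```text
clock: 14.45
tool_pos: [0.5806, 0.1094, 0.179]
orientation: [179.9, -28.4, 44.1]
force: [2.9, 4.2, 5.2]
opening: 0.0003
gripper_force: 3.6
```

```bash
python3 - <<'E'
from plan import *
print(inbed(),B.T@get_obs()["force"])
im,d=snapshot("scene");q=((cloud("scene",d)-O)@B*1000).reshape(-1,3)
m=(q[:,0]>225)&(q[:,0]<330)&(np.hypot(q[:,1],q[:,2]-11)>30)&(np.hypot(q[:,1],q[:,2]-11)<50);print(np.percentile(q[m][:,0],[10,50,90]))
E
```

```text
[181.9  -1.1  37.6] [6.85463935 0.97969057 2.27712058]
[268.255345   273.17293684 276.46051249]
```

Call:
{"op": "step_arm", "data": {
  "steps": [
    [[-0.04,0,0,0,0,0],[-0.08,0,0,0,0,0],[-0.12,0,0,0,0,0],[-0.16,0,0,0,0,0],[-0.18,0,0,0,0,0],[-0.18,0,0,0,0,0]]
  ]
}}

```text
clock: 15.1
tool_pos: [0.5689, 0.0981, 0.1702]
orientation: [179.9, -28.3, 44.1]
force: [2.9, 2.3, 6.2]
opening: 0.0007
gripper_force: 3.6
```

```bash
cat > st.py <<'E'
from plan import *
def st():
    print(inbed(),B.T@get_obs()["force"])
    im,d=snapshot("scene");q=((cloud("scene",d)-O)@B*1000).reshape(-1,3)
    r=np.hypot(q[:,1],q[:,2]-11);m=(q[:,0]>215)&(q[:,0]<330)&(r>30)&(r<50);print("arms",np.percentile(q[m][:,0],[10,50,90]))
    im,d=snapshot("top");q=((cloud("top",d)-O)@B*1000).reshape(-1,3)
    r=np.hypot(q[:,1],q[:,2]-11);m=(q[:,0]>215)&(q[:,0]<330)&(r>30)&(r<50);print("arms top",np.percentile(q[m][:,0],[10,50,90]))
if __name__=="__main__":st()
E
python3 st.py
```

```text
[163.4  -1.1  37.5] [ 6.16798065 -0.36924653  3.7782739 ]
arms [249.36938645 254.81952202 258.64674248]
arms top [244.69986908 250.19323982 255.10485457]
```

Call:
{"op": "step_arm", "data": {
  "steps": [
    [[-0.03,0,0,0,0,0],[-0.05,0,0,0,0,0],[-0.05,0,0,0,0,0]]
  ]
}}

```text
clock: 15.5
tool_pos: [0.5655, 0.0949, 0.1677]
orientation: [179.9, -28.3, 44.1]
force: [3.4, 2.7, 5.8]
opening: 0.0006
gripper_force: 3.6
```

Call:
{"op": "step_arm", "data": {
  "steps": [
    [[-0.02,0,0,0,0,0],[-0.02,0,0,0,0,0],[-0.02,0,0,0,0,0]]
  ]
}}

```text
clock: 15.8
tool_pos: [0.5641, 0.0936, 0.1666]
orientation: [179.9, -28.3, 44.1]
force: [3.0, 3.4, 5.8]
opening: 0.0002
gripper_force: 3.6
```

```bash
python3 st.py
```

```text
[155.9  -1.   37.4] [6.72567726 0.31478564 3.03136695]
arms [242.65304281 247.7268598  251.68991828]
arms top [237.54634614 242.44467097 247.58601268]
```

Call:
{"op": "step_arm", "data": {
  "steps": [
    [[-0.015,0,0,0,0,0],[-0.015,0,0,0,0,0],[-0.015,0,0,0,0,0]]
  ]
}}

```text
clock: 16.2
tool_pos: [0.5633, 0.0928, 0.1659]
orientation: [179.9, -28.3, 44.1]
force: [4.8, 3.6, 6.0]
opening: -0.0001
gripper_force: 3.6
```

Call:
{"op": "step_arm", "data": {
  "steps": [
    [[-0.015,0,0,0,0,0],[-0.015,0,0,0,0,0],[-0.015,0,0,0,0,0]]
  ]
}}

```text
clock: 16.5
tool_pos: [0.5628, 0.0923, 0.1654]
orientation: [179.9, -28.3, 44.1]
force: [6.3, 5.3, 3.6]
opening: 0.0006
gripper_force: 3.9
```

```bash
python3 st.py
```

```text
[153.7  -1.1  37.2] [ 8.93182152 -0.55246972 -0.71896732]
arms [241.24792561 246.1334594  250.04032321]
arms top [237.01728269 242.14027971 246.36753152]
```

Call:
{"op": "step_arm", "data": {
  "steps": [
    [[-0.015,0,0,0,0,0],[-0.015,0,0,0,0,0],[-0.015,0,0,0,0,0]]
  ]
}}

```text
clock: 16.9
tool_pos: [0.5621, 0.0916, 0.1648]
orientation: [179.9, -28.4, 44.1]
force: [7.3, 7.3, 3.0]
opening: 0.0007
gripper_force: 4.6
```

```bash
python3 st.py
```

```text
[152.6  -1.1  37.1] [10.49781257  0.16864223 -2.16359168]
arms [240.77364819 246.62035516 249.90353002]
arms top [237.00678113 241.89097485 246.29939268]
```

Call:
{"op": "step_arm", "data": {
  "steps": [
    [[-0.02,0,0,0,0,0],[-0.02,0,0,0,0,0],[-0.02,0,0,0,0,0]]
  ]
}}

```text
clock: 17.3
tool_pos: [0.5614, 0.0908, 0.1642]
orientation: [179.9, -28.4, 44.1]
force: [8.1, 8.6, 1.4]
opening: 0.0006
gripper_force: 5.9
```

```bash
python3 st.py
```

```text
[151.3  -1.1  37. ] [11.11636182  0.57154664 -4.29759522]
arms [240.51897855 246.34731435 249.6936128 ]
arms top [236.98185478 242.00875488 246.04060328]
```

The head has stopped while the force climbs to 11 N, so the jaw is on the stone. Backing off so the lever springs back, then lifting.

Call:
{"op": "step_arm", "data": {
  "steps": [
    [[0.1,0,0,0,0,0],[0.2,0,0,0,0,0],[0.35,0,0,0,0,0],[0.38,0,0,0,0,0],[0.38,0,0,0,0,0]]
  ]
}}

```text
clock: 17.9
tool_pos: [0.5823, 0.1129, 0.1793]
orientation: [-179.9, -28.0, 44.0]
force: [0.2, -0.0, 0.5]
opening: 0.0
gripper_force: 0.0
```

Call:
{"op": "step_arm", "data": {
  "steps": [
    [[0,0,-0.4,0,0,0],[0,0,-0.75,0,0,0],[0,0,-0.75,0,0,0],[0,0,-0.75,0,0,0]]
  ]
}}

```text
clock: 18.3
tool_pos: [0.5567, 0.0877, 0.2464]
orientation: [-179.9, -28.2, 44.0]
force: [0.1, 0.2, -0.8]
opening: 0.0005
gripper_force: 0.0
```

```bash
python3 - <<'E'
from st import *
st()
for n in("top","scene"):
    im,d=snapshot(n);Q=((cloud(n,d)-O)@B*1000).reshape(-1,3)
    m=(Q[:,2]>18)&(Q[:,2]<27)&(Q[:,0]>-20)&(Q[:,0]<129)&(abs(Q[:,1])<40);print("stone",np.percentile(Q[m],[3,50,97],axis=0).round(1).tolist(),cv2.minAreaRect(Q[m][:,:2].astype(np.float32)))
    f=Q[(Q[:,0]>135)&(Q[:,0]<180)&(abs(Q[:,1])<30)&(Q[:,2]>42)&(Q[:,2]<65)];print("pad",len(f),np.percentile(f,[3,50,97],axis=0).round(1).tolist() if len(f) else 0)
    y,z=Q[:,1]-1,Q[:,2]-11;r=np.hypot(y,z);g=(r>30)&(r<49)&(abs(Q[:,0]-244)<13);print(dict(zip(*np.unique((np.degrees(np.arctan2(y,z))[g]//10*10).astype(int),return_counts=True))))
plan([(bp(244,-48,112),RP),(bp(244,-48,60),RP)])
E
```

```text
[185.1  -0.2 112.3] [-0.16306751  0.08639887 -0.77293237]
arms [240.77937503 245.9415796  249.38832538]
arms top [237.13532602 242.05512292 246.37286337]Traceback (most recent call last):
  File "<stdin>", line 5, in <module>
    return _quantile_unchecked(
        a, q, axis, out, overwrite_input, method, keepdims, weights)
    return _ureduce(a,
                    func=_quantile_ureduce_func,
    ...<5 lines>...
                    overwrite_input=overwrite_input,
                    method=method)
    r = func(a, **kwargs)
    result = _quantile(arr,
                       quantiles=q,
    ...<2 lines>...
                       out=out,
                       weights=wgt)
    slices_having_nans = np.isnan(arr[-1, ...])
                                  ~~~^^^^^^^^^
IndexError: index -1 is out of bounds for axis 0 with size 0
```

```bash
cat > ang.py <<'E'
from plan import *
def ang(x=244,ns=("scene","top")):
    for n in ns:
        im,d=snapshot(n);Q=((cloud(n,d)-O)@B*1000).reshape(-1,3)
        y,z=Q[:,1]-1,Q[:,2]-11;r=np.hypot(y,z);g=(r>28)&(r<49)&(abs(Q[:,0]-x)<13)
        a=np.degrees(np.arctan2(y,z))[g];print(n,"arm angle mod 90:",np.degrees(np.angle(np.exp(4j*np.radians(a)).mean()))/4,g.sum(), "x",np.median(Q[g][:,0]))
if __name__=="__main__":print(inbed(),B.T@get_obs()["force"]);ang()
E
python3 - <<'E'
from ang import *
ang()
im,d=snapshot("scene");Q=((cloud("scene",d)-O)@B*1000).reshape(-1,3)
f=Q[(Q[:,0]>135)&(Q[:,0]<180)&(abs(Q[:,1])<30)&(Q[:,2]>42)&(Q[:,2]<65)];print("pad",len(f),np.percentile(f,[3,50,97],axis=0).round(1).tolist() if len(f) else 0)
plan([(bp(244,-48,112),RP),(bp(244,-48,60),RP)])
E
```

```text
scene arm angle mod 90: 4.970333659395371 134 x 246.19301110061141
top arm angle mod 90: 4.626851848486616 94 x 241.9952481524071
pad 139 [[147.5, -28.1, 42.8], [154.3, 0.9, 52.0], [158.4, 27.5, 59.3]]
3 x [0.595, 0.48, -0.015, -0.005, -0.0, -0.0]
3 x [-0.0, -0.0, 0.52, 0.0, -0.0, -0.0]
end [0.6452 0.1065 0.2281]
```

Call:
{"op": "step_arm", "data": {
  "steps": [
    [[0.595,0.48,-0.015,0,0,0],[0.595,0.48,-0.015,0,0,0],[0.595,0.48,-0.015,0,0,0],[0.595,0.48,-0.015,0,0,0]]
  ]
}}

```text
clock: 19.0
tool_pos: [0.6278, 0.0895, 0.2739]
orientation: [-179.8, -28.0, 43.9]
force: [-0.2, 0.2, -0.7]
opening: 0.0004
gripper_force: 0.0
```

Call:
{"op": "step_arm", "data": {
  "steps": [
    [[0,0,0.4,0,0,0],[0,0,0.7,0,0,0],[0,0,0.7,0,0,0],[0,0,0.7,0,0,0]]
  ]
}}

```text
clock: 19.4
tool_pos: [0.6506, 0.1124, 0.2128]
orientation: [-179.9, -28.0, 44.0]
force: [-0.1, -0.1, 0.9]
opening: 0.0004
gripper_force: 0.0
```

Call:
{"op": "step_arm", "data": {
  "steps": [
    [[0,-0.1,0,0,0,0],[0,-0.2,0,0,0,0],[0,-0.25,0,0,0,0],[0,-0.25,0,0,0,0]]
  ]
}}

```text
clock: 19.8
tool_pos: [0.6334, 0.1311, 0.2149]
orientation: [-180.0, -28.2, 44.1]
force: [-0.2, -0.5, -0.2]
opening: 0.0005
gripper_force: 0.0
```

```bash
python3 ang.py
```

```text
[245.6 -22.3  44.4] [-0.57201705 -0.23503645  0.07549438]
scene arm angle mod 90: 2.9521553117760018 152 x 246.59919010692275
top arm angle mod 90: nan 0 x nanang.py:6: RuntimeWarning: Mean of empty slice.
  a=np.degrees(np.arctan2(y,z))[g];print(n,"arm angle mod 90:",np.degrees(np.angle(np.exp(4j*np.radians(a)).mean()))/4,g.sum(), "x",np.median(Q[g][:,0]))
  ret = ret.dtype.type(ret / rcount)
  return _methods._mean(a, axis=axis, dtype=dtype,
```

Call:
{"op": "step_arm", "data": {
  "steps": [
    [[0,-0.05,0,0,0,0],[0,-0.1,0,0,0,0],[0,-0.15,0,0,0,0],[0,-0.2,0,0,0,0],[0,-0.2,0,0,0,0]]
  ]
}}

```text
clock: 20.4
tool_pos: [0.6197, 0.1451, 0.2136]
orientation: [-179.9, -28.1, 44.0]
force: [1.4, -2.0, -0.2]
opening: 0.0004
gripper_force: 0.7
```

```bash
python3 ang.py 2>/dev/null
```

```text
[244.9  -2.6  43.2] [-0.40733402 -2.4126143   0.02977554]
scene arm angle mod 90: 27.71250145888171 155 x 246.6434893782785
top arm angle mod 90: nan 0 x nan
```

Call:
{"op": "step_arm", "data": {
  "steps": [
    [[0,-0.05,0.02,0,0,0],[0,-0.1,0.05,0,0,0],[0,-0.15,0.09,0,0,0],[0,-0.18,0.12,0,0,0],[0,-0.18,0.12,0,0,0]]
  ]
}}

```text
clock: 21.0
tool_pos: [0.6115, 0.1621, 0.2027]
orientation: [-179.9, -28.1, 44.0]
force: [1.6, -1.2, 0.1]
opening: 0.0006
gripper_force: 1.0
```

```bash
python3 ang.py 2>/dev/null
```

```text
[245.   15.3  30.9] [ 0.353405   -1.93763376 -0.02309095]
scene arm angle mod 90: -30.123531954575718 156 x 247.3312079435018
top arm angle mod 90: -20.927193134514468 3 x 245.69614438942426
```

Call:
{"op": "step_arm", "data": {
  "steps": [
    [[0,0.02,-0.4,0,0,0],[0,0.02,-0.5,0,0,0],[0,0.3,-0.5,0,0,0],[0,0.67,-0.5,0,0,0],[0,0.67,-0.5,0,0,0],[0,0.67,-0.3,0,0,0],[0,0.67,-0.11,0,0,0],[0,0.67,-0.11,0,0,0]]
  ]
}}

```text
clock: 21.9
tool_pos: [0.6534, 0.1104, 0.2098]
orientation: [-179.7, -27.9, 43.9]
force: [-0.4, -0.7, -0.5]
opening: 0.0
gripper_force: 0.0
```

Call:
{"op": "step_arm", "data": {
  "steps": [
    [[0,-0.07,0,0,0,0],[0,-0.14,0,0,0,0],[0,-0.2,0,0,0,0],[0,-0.26,0,0,0,0],[0,-0.32,0,0,0,0],[0,-0.38,0,0,0,0],[0,-0.44,0,0,0,0],[0,-0.5,0,0,0,0],[0,-0.5,0,0,0,0]]
  ]
}}

```text
clock: 22.8
tool_pos: [0.6191, 0.1465, 0.2124]
orientation: [-179.9, -28.1, 44.0]
force: [2.2, -0.4, -0.0]
opening: 0.0
gripper_force: 0.7
```

```bash
python3 ang.py 2>/dev/null
```

```text
[244.7  -1.2  42. ] [ 1.10689175 -1.83650084 -0.61967367]
scene arm angle mod 90: 30.427441535534417 157 x 247.04281877663388
top arm angle mod 90: nan 0 x nan
```

Call:
{"op": "step_arm", "data": {
  "steps": [
    [[0,-0.05,0.03,0,0,0],[0,-0.1,0.06,0,0,0],[0,-0.15,0.1,0,0,0],[0,-0.15,0.1,0,0,0]]
  ]
}}

```text
clock: 23.3
tool_pos: [0.6124, 0.1603, 0.2033]
orientation: [-179.9, -28.1, 44.0]
force: [2.2, -2.8, -0.8]
opening: 0.0004
gripper_force: 1.2
```

Call:
{"op": "step_arm", "data": {
  "steps": [
    [[0,0.02,-0.4,0,0,0],[0,0.02,-0.5,0,0,0],[0,0.3,-0.5,0,0,0],[0,0.65,-0.5,0,0,0],[0,0.65,-0.5,0,0,0],[0,0.65,-0.3,0,0,0],[0,0.65,-0.1,0,0,0],[0,0.65,-0.1,0,0,0]]
  ]
}}

```text
clock: 24.1
tool_pos: [0.6532, 0.1104, 0.2093]
orientation: [-179.7, -27.9, 43.9]
force: [0.1, 0.9, 0.1]
opening: 0.0005
gripper_force: 0.0
```

Call:
{"op": "step_arm", "data": {
  "steps": [
    [[0,-0.07,0,0,0,0],[0,-0.14,0,0,0,0],[0,-0.2,0,0,0,0],[0,-0.25,0,0,0,0],[0,-0.25,0,0,0,0]]
  ]
}}

```text
clock: 24.6
tool_pos: [0.6371, 0.1284, 0.2145]
orientation: [180.0, -28.3, 44.1]
force: [0.7, -2.3, 0.2]
opening: 0.0004
gripper_force: 1.2
```

Call:
{"op": "step_arm", "data": {
  "steps": [
    [[0,-0.06,0,0,0,0],[0,-0.12,0,0,0,0],[0,-0.18,0,0,0,0],[0,-0.25,0,0,0,0],[0,-0.25,0,0,0,0]]
  ]
}}

```text
clock: 25.1
tool_pos: [0.6189, 0.1465, 0.2124]
orientation: [-179.9, -28.1, 44.0]
force: [2.5, -1.1, -0.3]
opening: 0.0002
gripper_force: 0.8
```

```bash
python3 ang.py 2>/dev/null
```

```text
[244.6  -1.   42. ] [ 0.78470082 -2.54830823 -0.72125194]
scene arm angle mod 90: 29.93044931346177 159 x 247.07969248754077
top arm angle mod 90: nan 0 x nan
```

Call:
{"op": "step_arm", "data": {
  "steps": [
    [[0,-0.05,0.03,0,0,0],[0,-0.1,0.06,0,0,0],[0,-0.15,0.1,0,0,0],[0,-0.15,0.1,0,0,0]]
  ]
}}

```text
clock: 25.6
tool_pos: [0.6124, 0.1603, 0.2033]
orientation: [-179.9, -28.1, 44.0]
force: [1.6, -2.1, -0.6]
opening: 0.0003
gripper_force: 1.1
```

Call:
{"op": "step_arm", "data": {
  "steps": [
    [[0,0.02,-0.4,0,0,0],[0,0.02,-0.5,0,0,0],[0,0.3,-0.5,0,0,0],[0,0.65,-0.5,0,0,0],[0,0.65,-0.5,0,0,0],[0,0.65,-0.3,0,0,0],[0,0.65,-0.1,0,0,0],[0,0.65,-0.1,0,0,0]]
  ]
}}

```text
clock: 26.4
tool_pos: [0.6533, 0.1105, 0.2095]
orientation: [-179.7, -27.9, 43.9]
force: [-1.0, 0.7, -0.1]
opening: 0.0005
gripper_force: 0.0
```

Call:
{"op": "step_arm", "data": {
  "steps": [
    [[0,-0.07,0,0,0,0],[0,-0.14,0,0,0,0],[0,-0.2,0,0,0,0],[0,-0.25,0,0,0,0],[0,-0.25,0,0,0,0]]
  ]
}}

```text
clock: 26.9
tool_pos: [0.6372, 0.1284, 0.2146]
orientation: [180.0, -28.3, 44.1]
force: [1.8, -2.3, 1.9]
opening: 0.0004
gripper_force: 1.2
```

Call:
{"op": "step_arm", "data": {
  "steps": [
    [[0,-0.06,0,0,0,0],[0,-0.12,0,0,0,0],[0,-0.18,0,0,0,0],[0,-0.25,0,0,0,0],[0,-0.25,0,0,0,0]]
  ]
}}

```text
clock: 27.4
tool_pos: [0.6189, 0.1465, 0.2124]
orientation: [-179.9, -28.1, 44.0]
force: [1.9, -1.2, -0.4]
opening: 0.0003
gripper_force: 0.8
```

```bash
python3 ang.py 2>/dev/null; python3 - <<'E'
from plan import *
import time
f=[]
for _ in range(6):
    snapshot("scene");f.append(B.T@get_obs()["force"])
print(np.mean(f,0),np.std(f,0))
E
```

```text
[244.6  -1.1  42. ] [ 0.27762191 -2.15597051 -0.58331717]
scene arm angle mod 90: 30.739953007027907 156 x 246.89150462190176
top arm angle mod 90: nan 0 x nan
[ 0.20085383 -0.01131836 -0.14213401] [0.57536533 0.56966943 0.45146384]
```

Call:
{"op": "step_arm", "data": {
  "steps": [
    [[0,-0.05,0.03,0,0,0],[0,-0.1,0.06,0,0,0],[0,-0.15,0.1,0,0,0],[0,-0.15,0.1,0,0,0]]
  ]
}}

```text
clock: 28.2
tool_pos: [0.6125, 0.1604, 0.2034]
orientation: [-179.9, -28.1, 44.0]
force: [3.2, -3.2, -0.9]
opening: 0.0003
gripper_force: 1.2
```

Call:
{"op": "step_arm", "data": {
  "steps": [
    [[0,0.02,-0.4,0,0,0],[0,0.02,-0.8,0,0,0],[0,0.02,-1,0,0,0],[0,0.02,-1,0,0,0]]
  ]
}}

```text
clock: 28.6
tool_pos: [0.5809, 0.1258, 0.2963]
orientation: [179.9, -28.4, 44.1]
force: [0.5, -0.1, 0.0]
opening: 0.0003
gripper_force: 0.0
```

Call:
{"op": "step_arm", "data": {
  "steps": [
    [[-0.4,0.8,-0.3,0,0,0],[-0.4,0.8,-0.3,0,0,0],[-0.4,0.8,-0.3,0,0,0]]
  ]
}}

```text
clock: 28.9
tool_pos: [0.6017, 0.0302, 0.2992]
orientation: [-179.9, -28.1, 43.8]
force: [-0.7, -0.0, 0.0]
opening: 0.0006
gripper_force: 0.0
```

Call:
{"op": "step_arm", "data": {
  "steps": [
    [[0,1,0,0,0,0],[0,1,0,0,0,0],[0,1,0,0,0,0]]
  ]
}}

```text
clock: 29.2
tool_pos: [0.6728, -0.0411, 0.2958]
orientation: [-179.7, -27.9, 43.7]
force: [-0.2, 0.3, -1.6]
opening: 0.0003
gripper_force: 0.0
```

```bash
python3 ang.py; python3 - <<'E'
from plan import *
ims=[]
for n in("top","scene"):
    im,d=snapshot(n);Q3=(cloud(n,d)-O)@B*1000;Q=Q3.reshape(-1,3)
    m=(Q[:,2]>18)&(Q[:,2]<27)&(Q[:,0]>-20)&(Q[:,0]<128)&(abs(Q[:,1])<40)
    if m.sum()>10:print(n,"stone",np.percentile(Q[m],[3,50,97],axis=0).round(1).tolist(),cv2.minAreaRect(Q[m][:,:2].astype(np.float32)))
    for x in range(110,160,4):
        c=Q[(abs(Q[:,0]-x)<2)&(abs(Q[:,1])<14)&(Q[:,2]>-8)];print(x,np.median(c[:,2]).round(1) if len(c) else None,end="; ")
    print()
    ims.append(im)
a=cv2.resize(ims[0][150:235,190:280,::-1],(400,378),interpolation=cv2.INTER_CUBIC);b=cv2.resize(ims[1][195:270,190:310,::-1],(400,378),interpolation=cv2.INTER_CUBIC)
cv2.imwrite("pics/f.png",np.hstack([a,b]))
E
```

```text
[ 203.  -173.5  158.7] [-0.71237368  0.33556501 -1.48432029]
scene arm angle mod 90: -31.032980455424088 136 x 245.97797441365947
top arm angle mod 90: -31.918426237706257 91 x 242.61224315410115
110 None; 114 None; 118 None; 122 None; 126 None; 130 None; 134 None; 138 None; 142 None; 146 None; 150 None; 154 None; 158 None; 
scene stone [[7.0, -20.9, 18.9], [66.2, 4.1, 21.8], [120.7, 26.4, 25.1]] ((60.40764617919922, 3.245697021484375), (136.27059936523438, 53.107601165771484), 1.7842333316802979)
110 22.2; 114 21.9; 118 21.5; 122 21.9; 126 21.8; 130 18.9; 134 16.1; 138 None; 142 None; 146 29.4; 150 30.4; 154 52.5; 158 43.9;
```

View pics/f.png

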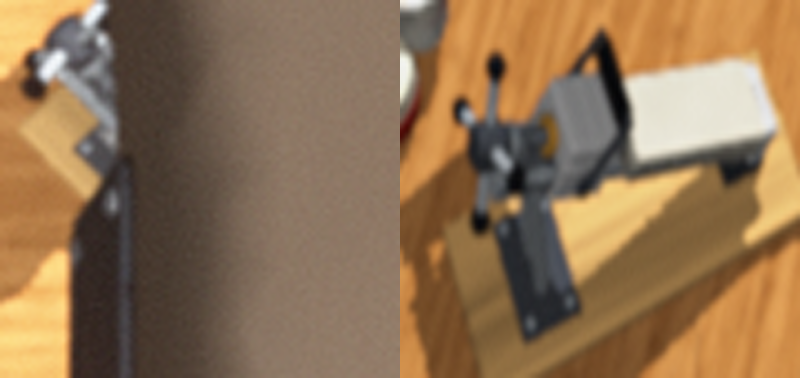

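The scene view shows the stone flat between the jaws, with the moving jaw at its upper end. The lever has sprung back and the handle is free. The handle was turned about 355° in total, and the last turns only slipped, with no further advance. Handing in.

```bash
python3 -c "
from plant import *
print(close_job())"
```

```text
the job is handed in; nothing more can be done
None
```

The whetstone is on the bed against the fixed jaw, the clamp was slid to it, the lever has sprung back and the handle was turned clockwise about a full turn until it slipped. I handed the job in at about 29 s; clamping force could not be measured directly, and the judge's verdict was not shown.

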